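# Release the swing bolt of a loaf press

### The job

Unclamp the lid of the steel loaf press: loosen its brass wing nut until its washer is clear of the lip on the red slotted lug (how far that takes differs, so feel for it), then swing the hinged bolt right out and down in front of the press and leave it there. Never force the bolt against the lug, neither by pulling it while the lip still traps the washer nor by screwing the nut up hard under the lug's keeper finger, and leave everything else on the worktop where it is.

Things in the scene. Friction and masses are not known exactly. Their poses are not given: they have to be found in the camera images.
- press: fixed loaf press, a steel box 160 (x) x 120 (y) mm under an aluminium lid; origin under its centre on the worktop, +x to its back, z up. Lid top 102 mm above the worktop, reaching 83 mm either way in x, 62 mm in y. A black handle 34 mm high and 80 mm wide stands on the lid at x = +31 mm; in front of it the lid is bare. The swing bolt stands at x = -100 mm.
- pivot (a point): the fixed pivot of the swing bolt, low on the front of the press, 38 mm above the worktop and 100 mm in front of the press's centre. Axes as the press: x level towards the back of the press, so the bolt swings out towards -x; y along the pivot pin; z up.
- swing_bolt: the hinged eyebolt, a steel rod 8 mm thick; origin on the pivot, z up the rod. Its tilt is its swing: 0 upright in the slot (the start) to a stop at 1.45 rad, lying out in front of the press. Stiff (0.04 N m): near upright it stays where left; pushed out past about 40 degrees it sinks to its stop by its own weight.
- lid: the lid, hinged at the back, with the red slotted lug on its front edge; origin on its hinge, 186 mm behind the bolt. A seal presses it up with about 12 N at the lug: as the nut is loosened the lug follows it up, to 1 mm above fully clamped, then stops and a gap opens under the washer.
- lug (a point): on the bolt's axis, level with the lug's top, 64 mm above the pivot when fully clamped. Red lug 30 mm wide, slot 11 mm wide, open to the front. Front lip 11 to 14 mm before the axis, 1.5 to 6 mm high, different each time and not reported. A red keeper finger 8 mm wide reaches over the washer's rear 8 to 16 mm behind the axis, its underside 4.8 mm, its top 7.8 mm above the lip's top.
- washer: square steel washer under the wing nut, 20 mm wide, 3 mm thick; origin at the centre of its underside; rises with the nut without turning. Fully tight it is 64 mm from the pivot. It clears the lip 66.6 to 71.1 mm from the pivot, depending on the lip; raised 1.8 mm above the lip's top it meets the keeper finger. So only feel tells the right height: try the bolt gently every 0.4 rad or so.
- nut_grip (a point): where to grip the brass wing nut: on its axis, 36 mm above the washer's underside; x along the wings, z along the bolt. Flat wings 9 mm thick, 56 mm tip to tip, 22 to 43 mm above the washer's underside (29 mm span from 16 to 22 mm); round hub below, 14 mm across. Keep fingertips at least 17 mm above the washer's underside, clear of the keeper finger. 100 mm from the pivot when fully tight.
- wing_nut: the brass wing nut; origin as the washer's, x along the wings. Loosens counter-clockwise seen from above, rising 12 mm per turn (1.9 mm per rad); takes 0.07 to 0.1 N m. Starts 0 to 1.1 rad looser than fully tight. Pulled outwards while trapped, the nut gives only 1 to 8 mm, then holds hard; once clear it comes with a few newtons.
- mealbox_a: glass meal box with orange lid, 158 x 118 x 63 mm, bystander; origin under its centre
- mealbox_b: glass meal box with green lid, 158 x 118 x 63 mm, bystander; origin under its centre
- bowl: white bowl, 120 mm across, 55 mm high, bystander; origin under its centre
- spice_a: small amber jar with red cap, 44 mm across, 75 mm high, bystander standing close to one side of the press; origin under its centre
- spice_b: small amber jar with yellow cap, 44 mm across, 75 mm high, bystander standing close to one side of the press; origin under its centre
- mug: blue mug, 80 mm across, 90 mm high, bystander; origin under its centre

How it is judged:
By the outcome, as a careful person would: the job done as asked, in the order asked, and still so for the second after the job is handed in, with the robot touching nothing.
It also fails if it takes over 72 s, if anything falls off the work surface, if the arm or the gripper's body presses on something with over 40 N, if the wrist force passes 120 N, or if a joint passes its speed limit or range.

### The arm

A 6-joint arm with a two-finger parallel gripper is mounted at the origin on the work surface. World frame = base frame: x ahead of the robot, y to its left, z up, the work surface at z = 0. Lengths are in m, angles in rad, forces in N, time in s.
With the tool pointing down it reaches from about 0.275 to 0.75 m from the base axis. Payload 10.2 kg.
Tool frame: the origin (TCP) lies midway between the tips of the shut fingers; the grasp point (between the pads) lies bot.pinch_z behind it (bot.pinch_z is the distance from the TCP to the grasp point, in m); z points along the fingers, y is the line along which they close (so a half turn about z gives the same grasp; the last joint's range is limited). The gripper opens to 88 mm and grips with 3 to 60 N. Pads are 18 mm wide; open, the fingers measure 123 mm over their backs; the gripper's body (75 mm by 187 mm) begins 45 mm behind the grasp point.
Start: joints at [-1.498, 0.313, 1.498, -0, 1.331, -0.223], TCP at [0.153, -0.502, 0.239] pointing down, gripper open.
Joint ranges: [-2.94, 2.94], [-0.97, 2.17], [0.19, 2.56], [-1.23, 4.37], [0.02, 3.11], [-2.88, 2.88]. Speed limits (rad/s): [2.39, 2.39, 3.01, 3.14, 3.14, 3.14].

### API

Orientations are given as [roll, pitch, yaw] about the fixed x, y, z axes, in that order (R = Rz(yaw) Ry(pitch) Rx(roll)).
In Python, from rig import bot, viewer, sign_off gives the robot as it stands.
- The arm moves only by the tool step_arm, never from a script. Its argument "rows" is one flat list of numbers, 4 for each row, row after row: the shift along the tool's x, y, z in mm, then the turn about the tool's z in degrees. In form: [x, y, z, spin, x, y, z, spin, ...]. A call has 1 to 12 rows; each row is the pose to reach, as a shift and turn from the pose commanded when the call began, along the tool's axes at that moment; what a row does not reach only later rows make up. A row lasts 1/10 s, in which the tool goes at most 50 mm and 8.59 degrees, less where a joint would pass 70% of its speed; a pose out of reach is approached as far as the arm can. A call with a gripper value outside its range is refused whole. "grip" is the opening in per cent of the stroke, from 0 (shut) to 100 (fully open), set as the call begins (left out, the last holds). The fingers move at their own pace and stop on an object; "grip_force" is the grip in N (left out, the last holds). Time passes only in rows, so rows that repeat a pose let the fingers close. It gives the time, the measured TCP pose, the force, the opening and the grip force at its end, in the units of the state.
- bot.state(): the state, without advancing time (a new reading comes with each control period).
- viewer.snapshot(name): name is "scene" or "top" or "wrist"; returns a dict with "color" (480x640x3 uint8, blue, green, red), "camera_matrix" (3x3 intrinsics, pixels), "rvec" (rotation vector, rad) and "tvec" (3), from world to camera coordinates, as OpenCV has them; the wrist camera has in their place "hand_eye" (4x4, takes a point from camera to tool coordinates, whose origin is the TCP and whose axes are the flange's). Camera axes: x right, y down, z forward; pixel columns grow to the right and rows downward; lengths in m; the calibration is good to about 2 mm. A picture is of the moment at which its call begins: read the wrist's pose just before it. There is no depth.
- sign_off(): hands the job in; it is judged then, once.
The state is a dict: "clock": time; "q": joint angles; "joint_vel": joint speeds; "tau": joint torques, N m; "position": TCP position; "ee_rot": TCP orientation; "force": force on the tool from outside, world axes, zero at the start; "torque": the same for the moment, N m; "opening": finger opening in m; "grasp_force": force on a finger pad.
Only numpy, scipy, OpenCV 4.12 (cv2) and the standard library are available. Lean on these libraries where they do the work, as an engineer would, in place of code of your own. Each camera call takes 0.05 s, during which the arm holds its last target. There are 200 camera calls.

## Working session

There is one attempt and no reset: what is moved stays moved. The work goes in short steps, Python scripts to look and compute and a tool call to move; the robot and the scene stay as the last step left them, time stands still between calls to the robot, and variables do not carry over. Pictures are saved under pics/ and viewed, at most 10 in all, crops included, and the job is handed in when it is done.

Besides the shell and the picture viewer there is one more tool, called as a command line: name --argument value ..., lists and objects as JSON in quotes. step_arm: Moves the arm, as the interface text tells. Its arguments: {"type":"object","properties":{"rows":{"type":"array"},"grip":{"type":"number"},"grip_force":{"type":"number"}},"required":["rows"]}

```bash
mkdir -p pics; ls; cat > h.py <<'E'
import numpy as np, cv2
from rig import bot, viewer, sign_off
from scipy.spatial.transform import Rotation as Ro
def cam(name):
    s=bot.state(); d=viewer.snapshot(name); K=np.array(d["camera_matrix"])
    if name=="wrist":
        T=np.eye(4);T[:3,:3]=Ro.from_euler("xyz",s["ee_rot"]).as_matrix();T[:3,3]=s["position"]
        M=T@np.array(d["hand_eye"])
    else:
        R=cv2.Rodrigues(np.array(d["rvec"]))[0];M=np.eye(4);M[:3,:3]=R.T;M[:3,3]=-R.T@np.array(d["tvec"]).ravel()
    return d["color"],K,M
def ray(K,M,u,v):
    d=M[:3,:3]@np.linalg.inv(K)@np.array([u,v,1.]);return M[:3,3],d/np.linalg.norm(d)
def onz(K,M,u,v,z):
    o,d=ray(K,M,u,v);return o+d*(z-o[2])/d[2]
def tri(rs):
    A=sum(np.eye(3)-np.outer(d,d) for o,d in rs);b=sum((np.eye(3)-np.outer(d,d))@o for o,d in rs)
    return np.linalg.solve(A,b)
def proj(K,M,p):
    c=M[:3,:3].T@(np.array(p)-M[:3,3]);return (K@c/c[2])[:2]
E
python3 - <<'E'
from h import *
print(bot.state(),bot.pinch_z)
for n in("scene","top"):
    im,K,M=cam(n);cv2.imwrite(f"pics/{n}0.png",im);print(n,M.round(3),K[0,0])
E
```

```text
pics
{'clock': 0.0, 'q': array([-1.49841526e+00,  3.13424135e-01,  1.49843919e+00,  2.74654056e-05,
        1.33097957e+00, -2.23364620e-01]), 'joint_vel': array([ 1.33503290e-03,  2.80445835e-04,  4.38008259e-04, -6.74055114e-05,
       -1.14626001e-03,  5.79703709e-04]), 'tau': array([-7.49784922e-04, -4.02210796e+01, -2.52271217e+01,  6.94833929e-02,
        3.52779042e-02, -1.30452181e-04]), 'position': array([ 0.15300756, -0.50195487,  0.23817351]), 'ee_rot': array([-3.14037938e+00, -3.02951834e-04,  2.95738966e-01]), 'force': array([ 0.15724727,  0.15310266, -0.03255882]), 'torque': array([ 0.05073844, -0.00825029,  0.02544536]), 'grasp_force': 0.0, 'opening': 0.08800373283324449} 0.0187
scene [[-0.893  0.348 -0.285  0.838]
 [ 0.449  0.717 -0.532  0.556]
 [ 0.019 -0.604 -0.797  0.951]
 [ 0.     0.     0.     1.   ]] 483.6777608202022
top [[ 0.099 -0.971  0.219  0.293]
 [-0.995 -0.098  0.016 -0.01 ]
 [ 0.006 -0.22  -0.976  1.269]
 [ 0.     0.     0.     1.   ]] 590.8383719024239
```

View pics/scene0.png

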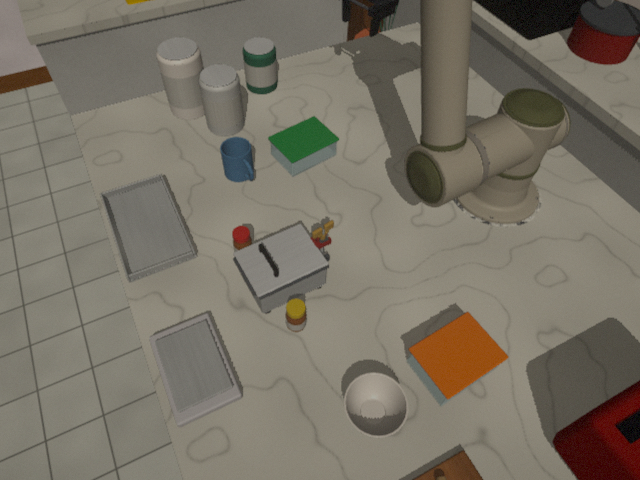

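View pics/top0.png

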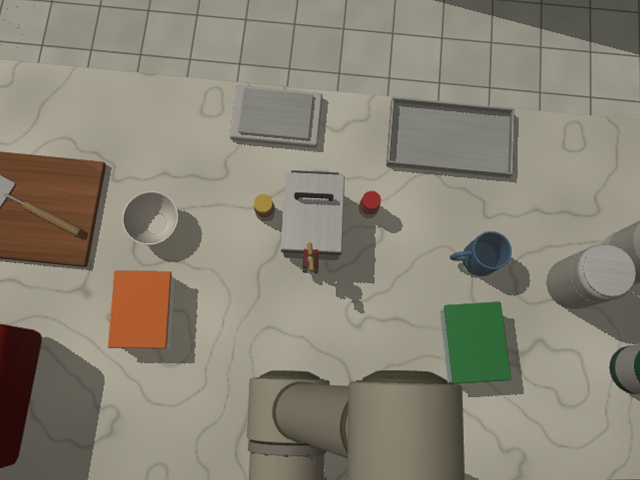

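The scene view shows the press at (282,262), with the nut at (323,232). In the top view the lid spans (284..343, 172..253), the nut is at (310,257) and the front faces the robot. I'll measure by mask and triangulate.

```bash
python3 - <<'E'
from h import *
R={}
for n,box in(("scene",(295,205,345,270)),("top",(290,232,330,280))):
    im,K,M=cam(n);x0,y0,x1,y1=box;hsv=cv2.cvtColor(im,cv2.COLOR_BGR2HSV)
    for c,lo,hi in(("brass",(10,90,90),(28,255,255)),("red",(0,130,50),(6,255,255))):
        m=cv2.inRange(hsv,lo,hi);k=np.zeros_like(m);k[y0:y1,x0:x1]=m[y0:y1,x0:x1]
        k[y0:y1,x0:x1]|=cv2.inRange(hsv,(174,130,50),(180,255,255))[y0:y1,x0:x1] if c=="red" else 0
        p=cv2.findNonZero(k)[:,0];print(n,c,len(p),p.mean(0),p.min(0),p.max(0));r=cv2.minAreaRect(p);print(r)
        R.setdefault(c,[]).append(ray(K,M,*p.mean(0)))
    if n=="top":
        for z in(.102,):
            g=[onz(K,M,u,v,z) for u,v in((285,172),(343,173),(341,253),(283,250))];print(np.round(g,3))
        t=[onz(K,M,*q,.14) for q in p[:1]]
    cr=im[y0-10:y1+10,x0-10:x1+10];cv2.imwrite(f"pics/c_{n}.png",cv2.resize(cr,None,fx=6,fy=6,interpolation=2))
for c in R:print(c,tri(R[c]))
a=cv2.resize(cv2.imread("pics/c_scene.png"),(400,480));b=cv2.resize(cv2.imread("pics/c_top.png"),(400,480))
cv2.imwrite("pics/c.png",np.hstack([a,b]))
E
```

```text
scene brass 199 [322.26633166 230.38190955] [312 220] [333 239]
((323.6764831542969, 231.29415893554688), (12.51939582824707, 25.896286010742188), 59.03623962402344)
scene red 98 [320.62244898 242.34693878] [311 238] [330 248]
((320.5, 243.0), (10.0, 19.0), 90.0)
top brass 103 [310.04854369 256.52427184] [307 243] [313 269]
((309.6116638183594, 256.0634460449219), (26.2901611328125, 5.628517150878906), 85.91438293457031)
top red 86 [309.03488372 256.47674419] [303 250] [318 266]
((310.5, 258.0), (16.0, 15.0), 90.0)
[[ 0.705  0.077  0.102]
 [ 0.715 -0.044  0.102]
 [ 0.545 -0.055  0.102]
 [ 0.539  0.063  0.102]]
brass [0.524323   0.00671704 0.13384755]
red [0.53026864 0.01013874 0.09903341]
```

View pics/c.png

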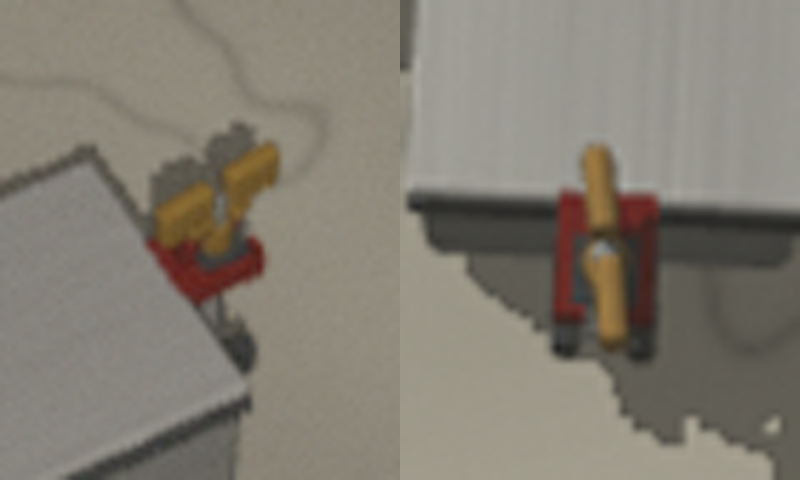

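The wings lie roughly along the press x axis. I'll go above the nut and look with the wrist camera.

```bash
cat >> h.py <<'E'
def goto(p,yaw=None):
    "tool-frame shift (mm) and spin (deg) from measured pose to world p"
    s=bot.state();R=Ro.from_euler("xyz",s["ee_rot"]).as_matrix()
    d=R.T@(np.array(p)-s["position"])*1000
    return d.round(1),None if yaw is None else round(-np.degrees(yaw-s["ee_rot"][2]),1)
E
python3 - <<'E'
from h import *
print(goto([.50,.008,.27],.05)); d=viewer.snapshot("wrist");print(np.round(d["hand_eye"],3),d["camera_matrix"])
E
```

```text
(array([ 480.6, -386.8,  -31.2]), np.float64(14.1))
[[ 0.001 -0.956 -0.293  0.077]
 [ 1.     0.001  0.001  0.001]
 [-0.001 -0.293  0.956 -0.146]
 [ 0.     0.     0.     1.   ]] [[365.57351654   0.         316.94213089]
 [  0.         365.57351654 238.85976036]
 [  0.           0.           1.        ]]
```

step_arm --rows '[480,-387,-31,14,480,-387,-31,14,480,-387,-31,14,480,-387,-31,14,480,-387,-31,14,480,-387,-31,14,480,-387,-31,14,480,-387,-31,14,480,-387,-31,14,480,-387,-31,14,480,-387,-31,14,480,-387,-31,14]' --grip 50

```text
clock: 1.45
position: [0.4904, -0.0043, 0.2691]
ee_rot: [3.141, -0.0, 0.052]
force: [0.9, -2.4, -0.3]
opening: 0.0441
grasp_force: 0.0
```

step_arm --rows '[0,0,0,0,0,0,0,0]'

```text
clock: 1.65
position: [0.4896, -0.0058, 0.2685]
ee_rot: [-3.142, 0.001, 0.054]
force: [-0.0, -0.2, 0.6]
opening: 0.0438
grasp_force: 0.0
```

```bash
python3 - <<'E'
from h import *
im,K,M=cam("wrist");cv2.imwrite("pics/w1.png",im);np.savez("w1.npz",im=im,K=K,M=M)
print(proj(K,M,[.525,.008,.14]))
E
```

```text
[299.82502994 183.38088727]
```

View pics/w1.png

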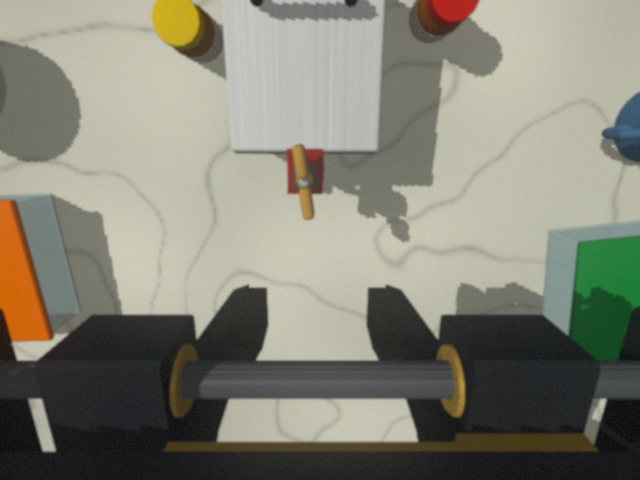

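The wing runs from (299,147) to (308,217), and the lid's front corners are at (231,151) and (379,151).

```bash
cat > nut.py <<'E'
from h import *
def nut(im,K,M,z=.146):
    hsv=cv2.cvtColor(im,cv2.COLOR_BGR2HSV);m=cv2.inRange(hsv,(9,90,90),(24,255,255))
    c=proj(K,M,[.525,.008,.14]);k=np.zeros_like(m);cv2.circle(k,tuple(int(a) for a in c),60,255,-1);m&=k
    n,l,s,ce=cv2.connectedComponentsWithStats(cv2.morphologyEx(m,cv2.MORPH_CLOSE,np.ones((5,5))));i=1+s[1:,4].argmax()
    p=cv2.findNonZero((l==i).astype(np.uint8))[:,0]
    g=np.array([onz(K,M,u,v,z)[:2] for u,v in p]).astype(np.float32)*1000
    r=cv2.minAreaRect(g);b=cv2.boxPoints(r);e=b[1]-b[0] if np.linalg.norm(b[1]-b[0])>np.linalg.norm(b[2]-b[1]) else b[2]-b[1]
    a=np.arctan2(e[1],e[0]);a=(a+np.pi/2)%np.pi-np.pi/2
    return p.mean(0),r,a
E
python3 - <<'E'
from nut import *
d=np.load("w1.npz");im,K,M=d["im"],d["K"],d["M"]
c,r,a=nut(im,K,M);print(c,r,a)
rs=[ray(K,M,*c)]
o={"scene":(322.3,230.4),"top":(310.05,256.5)}
for n in o:
    _,K2,M2=cam(n);print(n,tri([rs[0],ray(K2,M2,*o[n])]));rs.append(ray(K2,M2,*o[n]))
print(tri(rs))
g=np.array([onz(K,M,u,v,.102) for u,v in((231,151),(379,151),(223,0),(384,0))]);print(g.round(4))
# lid left/right edges, red lug
hsv=cv2.cvtColor(im,cv2.COLOR_BGR2HSV);m=cv2.inRange(hsv,(0,120,40),(7,255,255))|cv2.inRange(hsv,(173,120,40),(180,255,255))
k=np.zeros_like(m);k[135:215,270:340]=255;p=cv2.findNonZero(m&k)[:,0];print(p.min(0),p.max(0))
print([onz(K,M,u,v,.103).round(4) for u,v in((p[:,0].min(),170),(p[:,0].max(),170),(305,p[:,1].max()))])
E
```

```text
[302.61395349 179.55465116] ((526.7999267578125, 4.342484474182129), (54.09122085571289, 12.38807487487793), 13.080072402954102) 0.2282902
scene [0.52550261 0.00677751 0.1337701 ]
top [0.52617036 0.00644121 0.12719806]
[0.52521954 0.00651456 0.13310846]
[[ 0.543   0.0677  0.102 ]
 [ 0.5497 -0.0552  0.102 ]
 [ 0.6523  0.072   0.102 ]
 [ 0.6588 -0.0475  0.102 ]]
[287 150] [322 192]
[array([0.5301, 0.0206, 0.103 ]), array([ 0.5317, -0.0088,  0.103 ]), array([0.5123, 0.0047, 0.103 ])]
```

step_arm --rows '[-37,2,15,-8.5,-37,2,15,-8.5,-37,2,15,-8.5,-37,2,15,-8.5]'

```text
clock: 2.2
position: [0.4536, -0.0111, 0.2548]
ee_rot: [3.141, -0.002, 0.197]
force: [-0.5, -0.3, 0.6]
opening: 0.0437
grasp_force: 0.0
```

```bash
python3 - <<'E'
from nut import *
im,K,M=cam("wrist");s=bot.state();print(s["position"],s["ee_rot"])
c,r,a=nut(im,K,M);print(c,r,a,M[:3,3])
d=np.load("w1.npz");c1,_,_=nut(d["im"],d["K"],d["M"]);print("tri",tri([ray(K,M,*c),ray(d["K"],d["M"],*c1)]))
x,y=int(c[0]),int(c[1]);cv2.imwrite("pics/w2.png",cv2.resize(im[max(0,y-60):y+60,x-80:x+80],(800,600),interpolation=2));print(x-80,max(0,y-60))
np.savez("w2.npz",im=im,K=K,M=M)
E
```

```text
[ 0.45366314 -0.01091913  0.25461076] [ 3.14069446e+00 -1.73290532e-03  1.97980201e-01]
[311.28853755 128.65810277] ((525.9940185546875, 5.605392932891846), (53.12312698364258, 12.006617546081543), 10.714693069458008) 0.18700671 [0.52864533 0.00319004 0.40045234]
tri [0.52717963 0.00634647 0.13426192]
231 68
```

View pics/w2.png

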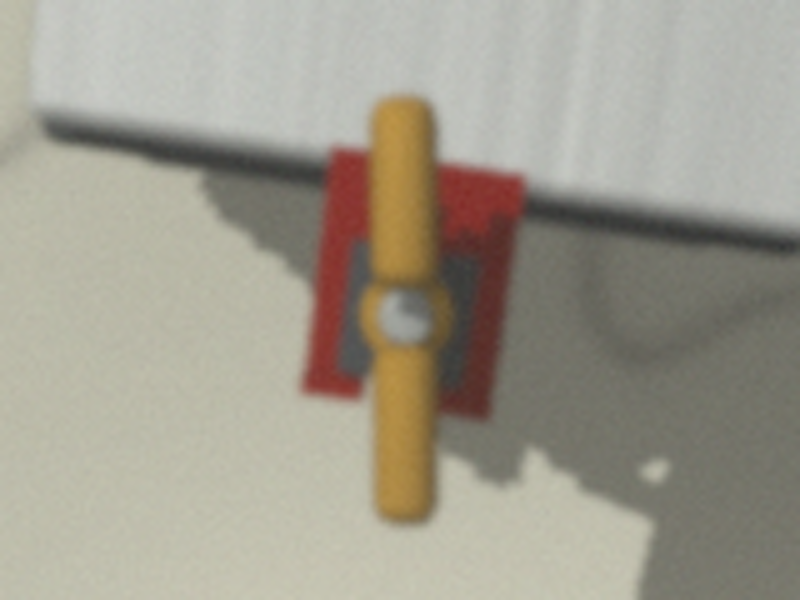

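The wing is vertical in the crop, so it lines up with tool x (yaw 0.20). The bolt axis is at crop (406,315), about pixel (312,131).

```bash
python3 - <<'E'
from h import *
d=np.load("w2.npz");K,M=d["K"],d["M"]
for uv in((312.2,131),(311.9,129.7)):
  p=onz(K,M,*uv,.146);print(p)
  print(goto([p[0],p[1],.17],.198),goto([p[0],p[1],.1225],.198))
E
```

```text
[0.52591247 0.00544964 0.146     ]
(array([73.9, -1.9, 84.7]), np.float64(-0.0)) (array([ 73.8,  -2. , 132.2]), np.float64(-0.0))
[0.52668905 0.0058064  0.146     ]
(array([74.7, -2.1, 84.7]), np.float64(-0.0)) (array([ 74.7,  -2.2, 132.2]), np.float64(-0.0))
```

step_arm --rows '[40,-1,45,0,74,-2,85,0,74,-2,85,0,74,-2,110,0,74,-2,132,0,74,-2,132,0,74,-2,132,0]'

```text
clock: 2.95
position: [0.5255, 0.0061, 0.1231]
ee_rot: [3.141, -0.001, 0.199]
force: [0.7, 0.3, 0.4]
opening: 0.0439
grasp_force: 0.0
```

step_arm --rows '[0,0,0,0,0,0,0,0,0,0,0,0,0,0,0,0,0,0,0,0]' --grip 0 --grip_force 25

```text
clock: 3.45
position: [0.5249, 0.0066, 0.1221]
ee_rot: [-3.141, -0.0, 0.2]
force: [-0.6, 2.5, 2.3]
opening: 0.0085
grasp_force: 25.0
```

step_arm --rows '[0,0,-0.25,-8,0,0,-0.5,-16,0,0,-0.8,-24,0,0,-1.05,-32,0,0,-1.3,-40,0,0,-1.5,-46,0,0,-1.5,-46]'

```text
clock: 4.15
position: [0.5249, 0.0067, 0.1233]
ee_rot: [-3.141, -0.0, 1.004]
force: [0.5, 2.9, -0.5]
opening: 0.0086
grasp_force: 25.0
```

```bash
python3 -c "
from h import *
s=bot.state();print({k:np.round(s[k],3) for k in('force','torque','grasp_force','opening','ee_rot','position','q')})"
```

```text
{'force': array([ 0.529,  2.891, -0.495]), 'torque': array([ 0.479, -0.079,  0.091]), 'grasp_force': np.float64(24.999), 'opening': np.float64(0.009), 'ee_rot': array([-3.141, -0.   ,  1.004]), 'position': array([0.525, 0.007, 0.123]), 'q': array([-2.110e-01,  4.330e-01,  1.649e+00,  1.000e-03,  1.060e+00,
        3.560e-01])}
```

step_arm --rows '[-0.6,-0.8,0,0,-1.2,-1.6,0,0,-1.2,-1.6,0,0]' --grip_force 10

```text
clock: 4.45
position: [0.5233, 0.0064, 0.1234]
ee_rot: [3.141, -0.001, 1.001]
force: [3.7, 3.9, -2.4]
opening: 0.0092
grasp_force: 10.0
```

step_arm --rows '[-0.6,-0.8,0,0,-0.6,-0.8,0,0]'

```text
clock: 4.65
position: [0.5229, 0.0063, 0.1235]
ee_rot: [3.139, -0.002, 1.001]
force: [7.3, 4.3, -4.5]
opening: 0.0087
grasp_force: 10.0
```

step_arm --rows '[1.2,1.6,0,0,1.8,2.4,0,0,1.8,2.4,-0.25,-8,1.8,2.4,-0.5,-16,1.8,2.4,-0.75,-23,1.8,2.4,-0.75,-23]' --grip_force 25

```text
clock: 5.25
position: [0.5247, 0.0064, 0.1241]
ee_rot: [-3.141, -0.0, 1.404]
force: [0.3, 4.1, 0.5]
opening: 0.0091
grasp_force: 25.0
```

step_arm --rows '[-0.2,-1.0,0,0,-0.4,-2.0,0,0,-0.7,-2.9,0,0,-0.7,-2.9,0,0]' --grip_force 10

```text
clock: 5.65
position: [0.5229, 0.0062, 0.1243]
ee_rot: [3.138, -0.001, 1.402]
force: [7.1, 5.0, -4.9]
opening: 0.009
grasp_force: 10.0
```

step_arm --rows '[-0.1,-0.5,0,0,-0.2,-1.0,0,0,-0.2,-1.0,0,0]'

```text
clock: 5.95
position: [0.5226, 0.0062, 0.1244]
ee_rot: [3.137, -0.001, 1.402]
force: [10.9, 5.9, -6.2]
opening: 0.0091
grasp_force: 10.0
```

```bash
cat > st.py <<'E'
from h import *
s=bot.state();print({k:np.round(s[k],3).tolist() for k in('force','torque','grasp_force','opening','ee_rot','position','q')})
E
python3 st.py; python3 - <<'E'
from h import *
im,K,M=cam("wrist");c=proj(K,M,[.524,.006,.12]);print(c)
x,y=int(c[0]),int(c[1]);cv2.imwrite("pics/w3.png",cv2.resize(im[max(0,y-90):y+90,max(0,x-120):x+120],(800,600),interpolation=2))
E
```

```text
{'force': [10.863, 5.894, -6.214], 'torque': [0.772, -1.858, 0.074], 'grasp_force': 10.0, 'opening': 0.009, 'ee_rot': [3.137, -0.001, 1.402], 'position': [0.523, 0.006, 0.124], 'q': [-0.213, 0.425, 1.658, 0.001, 1.053, -0.045]}
[317.58164872 300.53603329]
```

View pics/w3.png

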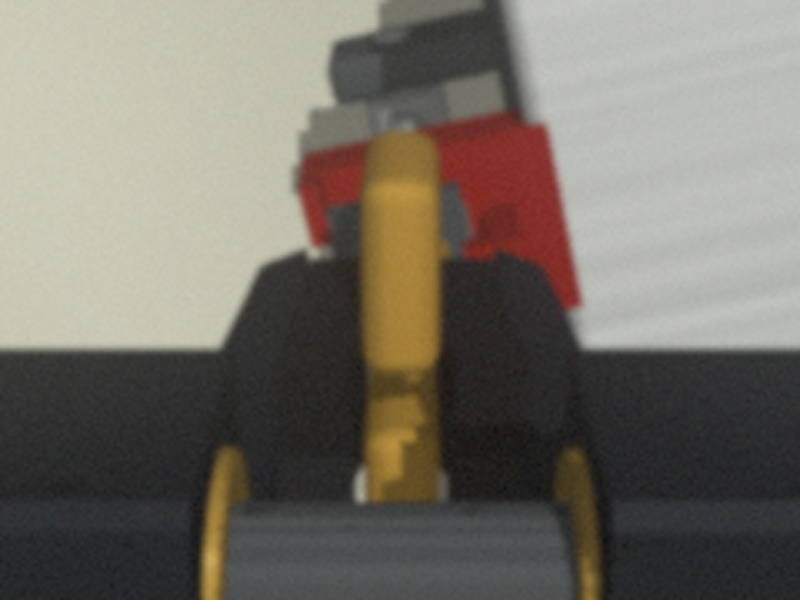

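The picture shows the washer's front edge, around (330,215), against the red lip at (312,185), so it is still trapped. I'll back off and turn on.

step_arm --rows '[0.4,2.0,0,0,0.9,3.9,0,0,0.9,3.9,-0.25,-8,0.9,3.9,-0.5,-16,0.9,3.9,-0.75,-23,0.9,3.9,-0.75,-23]' --grip_force 25

```text
clock: 6.6
position: [0.5247, 0.0063, 0.1249]
ee_rot: [-3.141, -0.0, 1.806]
force: [-0.8, 4.3, 0.2]
opening: 0.0087
grasp_force: 25.0
```

```bash
python3 st.py
```

```text
{'force': [-0.813, 4.284, 0.185], 'torque': [0.438, -0.013, 0.027], 'grasp_force': 24.999, 'opening': 0.009, 'ee_rot': [-3.141, -0.0, 1.806], 'position': [0.525, 0.006, 0.125], 'q': [-0.211, 0.431, 1.647, -0.0, 1.064, -0.446]}
```

step_arm --rows '[0.2,-1.0,0,0,0.3,-2.0,0,0,0.5,-2.9,0,0,0.5,-2.9,0,0]' --grip_force 10

```text
clock: 7.0
position: [0.523, 0.0061, 0.1251]
ee_rot: [3.138, 0.001, 1.803]
force: [6.5, 4.9, -3.0]
opening: 0.0087
grasp_force: 10.0
```

step_arm --rows '[-0.2,1.5,0,0,-0.5,2.9,0,0,-0.5,2.9,-0.25,-8,-0.5,2.9,-0.5,-16,-0.5,2.9,-0.75,-23,-0.5,2.9,-0.75,-23]' --grip_force 25

```text
clock: 7.6
position: [0.5248, 0.0063, 0.1257]
ee_rot: [-3.141, -0.0, 2.207]
force: [0.6, 3.6, 1.4]
opening: 0.0085
grasp_force: 25.0
```

```bash
python3 st.py
```

```text
{'force': [0.626, 3.644, 1.379], 'torque': [0.531, -0.128, 0.055], 'grasp_force': 24.999, 'opening': 0.008, 'ee_rot': [-3.141, -0.0, 2.207], 'position': [0.525, 0.006, 0.126], 'q': [-0.211, 0.43, 1.646, -0.0, 1.065, -0.848]}
```

step_arm --rows '[0.5,-0.8,0,0,1.1,-1.7,0,0,1.6,-2.5,0,0,1.6,-2.5,0,0]' --grip_force 10

```text
clock: 8.0
position: [0.523, 0.0062, 0.1258]
ee_rot: [3.139, 0.002, 2.204]
force: [6.6, 4.6, -3.5]
opening: 0.009
grasp_force: 10.0
```

step_arm --rows '[-0.8,1.3,0,0,-1.6,2.5,0,0,-1.6,2.5,-0.25,-8,-1.6,2.5,-0.5,-16,-1.6,2.5,-0.75,-23,-1.6,2.5,-0.75,-23]' --grip_force 25

```text
clock: 8.6
position: [0.5248, 0.0064, 0.1264]
ee_rot: [-3.142, -0.0, 2.608]
force: [0.2, 5.0, 2.5]
opening: 0.0089
grasp_force: 25.0
```

```bash
python3 st.py
```

```text
{'force': [0.166, 5.011, 2.466], 'torque': [0.743, -0.144, 0.087], 'grasp_force': 24.999, 'opening': 0.009, 'ee_rot': [-3.142, -0.0, 2.608], 'position': [0.525, 0.006, 0.126], 'q': [-0.211, 0.429, 1.646, 0.0, 1.067, -1.249]}
```

step_arm --rows '[0.8,-0.6,0,0,1.7,-1.1,0,0,2.5,-1.7,0,0,2.5,-1.7,0,0]' --grip_force 10

```text
clock: 9.0
position: [0.5228, 0.0062, 0.1266]
ee_rot: [3.14, 0.003, 2.605]
force: [6.7, 5.5, -1.5]
opening: 0.0093
grasp_force: 10.0
```

step_arm --rows '[-1.2,0.8,0,0,-2.5,1.7,0,0,-2.5,1.7,-0.25,-8,-2.5,1.7,-0.5,-16,-2.5,1.7,-0.75,-23,-2.5,1.7,-0.75,-23]' --grip_force 25

```text
clock: 9.6
position: [0.5247, 0.0064, 0.1272]
ee_rot: [3.141, -0.0, 3.009]
force: [-0.6, 6.0, 2.7]
opening: 0.0086
grasp_force: 25.0
```

```bash
python3 st.py
```

```text
{'force': [-0.625, 5.971, 2.654], 'torque': [0.874, 0.003, 0.061], 'grasp_force': 24.999, 'opening': 0.009, 'ee_rot': [3.141, -0.0, 3.009], 'position': [0.525, 0.006, 0.127], 'q': [-0.211, 0.428, 1.645, 0.0, 1.069, -1.65]}
```

step_arm --rows '[1.0,-0.2,0,0,2.0,-0.4,0,0,2.9,-0.6,0,0,2.9,-0.6,0,0]' --grip_force 10

```text
clock: 10.0
position: [0.5226, 0.0062, 0.1272]
ee_rot: [3.141, 0.002, 3.005]
force: [4.6, 6.3, 0.3]
opening: 0.0087
grasp_force: 10.0
```

step_arm --rows '[1.0,-0.2,0,0,1.0,-0.2,0,0]'

```text
clock: 10.2
position: [0.5211, 0.0062, 0.1274]
ee_rot: [3.141, 0.001, 3.006]
force: [-1.2, 5.9, 4.3]
opening: 0.0092
grasp_force: 10.0
```

step_arm --rows '[1.0,-0.2,0,0,2.0,-0.4,0,0,2.0,-0.4,0,0]'

```text
clock: 10.5
position: [0.5198, 0.0061, 0.1274]
ee_rot: [3.141, 0.003, 3.005]
force: [4.9, 5.6, 2.0]
opening: 0.0087
grasp_force: 10.0
```

```bash
python3 st.py;python3 - <<'E'
from h import *
im,K,M=cam("wrist");a=im[120:420,120:520];im2,_,_=cam("scene")
b=im2[195:285,285:365]
cv2.imwrite("pics/w4.png",np.hstack([cv2.resize(a,(400,300)),cv2.resize(b,(400,300),interpolation=2)]))
E
```

```text
{'force': [4.89, 5.624, 1.993], 'torque': [1.17, -0.988, 0.098], 'grasp_force': 10.0, 'opening': 0.009, 'ee_rot': [3.141, 0.003, 3.005], 'position': [0.52, 0.006, 0.127], 'q': [-0.214, 0.416, 1.662, 0.001, 1.06, -1.649]}
```

View pics/w4.png

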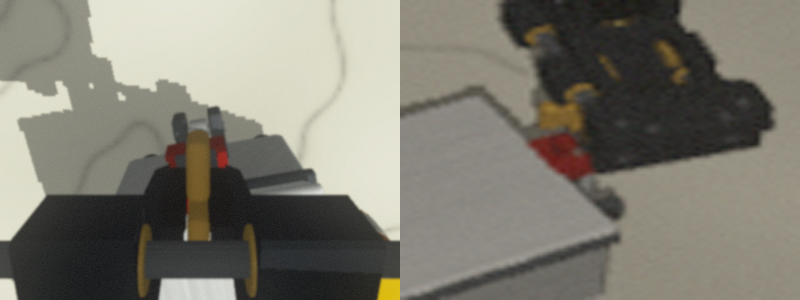

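step_arm --rows '[0,0,0,0,0.8,-0.2,0,0,0.8,-0.2,0,0]' --grip_force 30

```text
clock: 10.9
position: [0.5193, 0.0061, 0.1274]
ee_rot: [3.141, 0.004, 3.005]
force: [6.9, 6.5, -0.5]
opening: 0.0086
grasp_force: 30.0
```

step_arm --rows '[-2.5,0.5,0,0,-2.5,0.5,0,0,-2.5,0.5,0,0]' --grip 25

```text
clock: 11.2
position: [0.5205, 0.0056, 0.1269]
ee_rot: [-3.141, -0.001, 3.008]
force: [0.8, -0.3, -0.0]
opening: 0.0217
grasp_force: 0.0
```

step_arm --rows '[-4.2,0.4,0,0,-4.2,0.4,0,0,-4.2,0.4,0,0]'

```text
clock: 11.5
position: [0.5249, 0.0057, 0.127]
ee_rot: [-3.141, -0.0, 3.009]
force: [-0.3, -0.1, -0.7]
opening: 0.0223
grasp_force: 0.0
```

step_arm --rows '[0,0,0,0,0,0,0,0,0,0,0,0,0,0,0,0]' --grip 0 --grip_force 30

```text
clock: 11.9
position: [0.5248, 0.0059, 0.1271]
ee_rot: [3.142, -0.0, 3.01]
force: [-0.1, -0.0, 0.2]
opening: 0.0087
grasp_force: 30.0
```

step_arm --rows '[1.0,-0.2,0,0,2.0,-0.4,0,0,2.9,-0.6,0,0,2.9,-0.6,0,0]'

```text
clock: 12.3
position: [0.5229, 0.0058, 0.1273]
ee_rot: [3.141, 0.003, 3.009]
force: [6.3, 1.0, -4.6]
opening: 0.0082
grasp_force: 30.0
```

step_arm --rows '[-1.4,0.3,0,0,0,0,0,0,0,0,-0.25,-8,0,0,-0.5,-16,0,0,-0.75,-23,0,0,-0.75,-23]'

```text
clock: 12.9
position: [0.5222, 0.0069, 0.1278]
ee_rot: [3.14, 0.002, -2.869]
force: [4.6, 9.3, -3.1]
opening: 0.0087
grasp_force: 30.0
```

```bash
python3 st.py
```

```text
{'force': [4.557, 9.27, -3.114], 'torque': [1.481, -1.191, -0.041], 'grasp_force': 29.998, 'opening': 0.009, 'ee_rot': [3.14, 0.002, -2.869], 'position': [0.522, 0.007, 0.128], 'q': [-0.213, 0.421, 1.653, 0.003, 1.066, -2.058]}
```

step_arm --rows '[-1.5,-0.3,0,0,-2.9,-0.6,0,0,-2.9,-0.6,0,0]'

```text
clock: 13.2
position: [0.5242, 0.0071, 0.1276]
ee_rot: [3.139, -0.001, -2.872]
force: [-0.8, 7.8, 0.7]
opening: 0.0084
grasp_force: 30.0
```

```bash
python3 st.py
```

```text
{'force': [-0.817, 7.766, 0.705], 'torque': [1.338, -0.145, -0.016], 'grasp_force': 30.0, 'opening': 0.008, 'ee_rot': [3.139, -0.001, -2.872], 'position': [0.524, 0.007, 0.128], 'q': [-0.211, 0.427, 1.645, 0.002, 1.072, -2.053]}
```

step_arm --rows '[1.0,0.2,0,0,2.0,0.4,0,0,2.9,0.6,0,0,2.9,0.6,0,0]'

```text
clock: 13.6
position: [0.522, 0.0069, 0.1278]
ee_rot: [3.14, 0.002, -2.872]
force: [4.8, 10.0, -2.8]
opening: 0.0089
grasp_force: 30.0
```

step_arm --rows '[0.7,0.2,0,0,1.5,0.3,0,0,1.5,0.3,0,0]'

```text
clock: 13.9
position: [0.5207, 0.0068, 0.1279]
ee_rot: [3.14, 0.002, -2.872]
force: [5.3, 8.7, -3.2]
opening: 0.0089
grasp_force: 30.0
```

step_arm --rows '[1.0,0.2,0,0,2.0,0.4,0,0,2.9,0.6,0,0,2.9,0.6,0,0]'

```text
clock: 14.3
position: [0.5178, 0.0065, 0.1279]
ee_rot: [3.14, 0.002, -2.872]
force: [4.9, 8.2, -2.5]
opening: 0.0086
grasp_force: 30.0
```

step_arm --rows '[0.9,0.7,0,0,1.7,1.4,0,0,2.6,2.1,0.1,0,3.4,2.8,0.2,0,3.4,2.8,0.2,0]'

```text
clock: 14.8
position: [0.5142, 0.0069, 0.1278]
ee_rot: [-3.14, 0.003, -2.872]
force: [6.9, 0.5, -4.0]
opening: 0.0084
grasp_force: 30.0
```

step_arm --rows '[0.9,0.2,0.2,0,1.9,0.4,0.4,0,1.9,0.4,0.5,0]'

```text
clock: 15.1
position: [0.5125, 0.0067, 0.1276]
ee_rot: [-3.14, 0.003, -2.872]
force: [6.9, 1.1, -1.6]
opening: 0.0091
grasp_force: 30.0
```

step_arm --rows '[2.0,0.4,0.3,0,3.9,0.8,0.6,0,5.9,1.2,0.9,0,7.8,1.7,1.3,0,7.8,1.7,1.3,0]'

```text
clock: 15.6
position: [0.5043, 0.0062, 0.1264]
ee_rot: [-3.14, 0.003, -2.872]
force: [4.2, 0.3, 0.3]
opening: 0.0087
grasp_force: 30.0
```

step_arm --rows '[8.1,1.7,2.1,0,16.2,3.5,4.6,0,23.5,5,7.8,0,30.7,6.6,11.3,0,30.7,6.6,11.3,0]' --grip_force 14

```text
clock: 16.1
position: [0.4712, 0.0044, 0.1141]
ee_rot: [-3.142, -0.001, -2.872]
force: [3.1, -2.1, -2.3]
opening: 0.0099
grasp_force: 14.7
```

step_arm --rows '[6.7,1.4,4.2,0,13.3,2.9,8.8,0,19.2,4.1,14,0,25.1,5.4,19.6,0,30.2,6.5,25.6,0,35.3,7.6,32,0,35.3,7.6,32,0]'

```text
clock: 16.8
position: [0.4363, 0.0025, 0.0821]
ee_rot: [-3.141, 0.001, -2.873]
force: [5.9, -2.2, -3.6]
opening: 0.0112
grasp_force: 13.8
```

step_arm --rows '[0,0,0,0,0,0,0,0,0,0,0,0,0,0,0,0,0,0,0,0,0,0,0,0,0,0,0,0,0,0,0,0]' --grip 60

```text
clock: 17.6
position: [0.436, 0.0026, 0.0826]
ee_rot: [3.142, -0.0, -2.872]
force: [0.7, -0.0, 0.4]
opening: 0.0529
grasp_force: 0.0
```

```bash
python3 st.py;python3 - <<'E'
from h import *
im2,_,_=cam("scene");im,_,_=cam("wrist")
cv2.imwrite("pics/w5.png",np.hstack([cv2.resize(im,(400,300)),cv2.resize(im2[190:310,270:430],(400,300),interpolation=2)]))
E
```

```text
{'force': [0.706, -0.001, 0.428], 'torque': [0.024, -0.115, 0.006], 'grasp_force': 0.0, 'opening': 0.053, 'ee_rot': [3.142, -0.0, -2.872], 'position': [0.436, 0.003, 0.083], 'q': [-0.264, 0.329, 1.943, 0.0, 0.87, -2.104]}
```

View pics/w5.png

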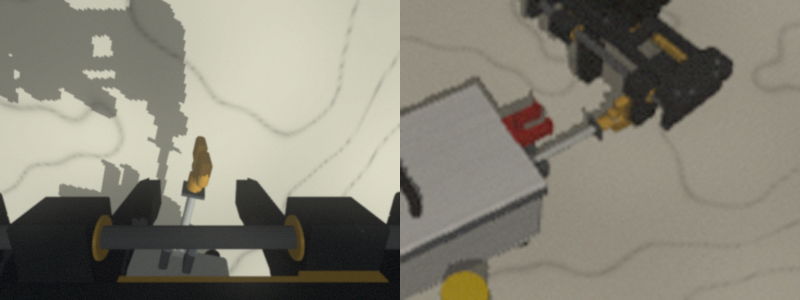

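The bolt lies out in front of the press, nut at (200,160) in the left half, free between the open fingers. I'll retreat straight up.

step_arm --rows '[0,0,-25,0,0,0,-60,0,0,0,-100,0,0,0,-140,0,0,0,-140,0,0,0,-140,0,0,0,-140,0,0,0,-140,0]'

```text
clock: 18.5
position: [0.4356, 0.0028, 0.2214]
ee_rot: [3.14, -0.002, -2.872]
force: [-0.1, 0.1, 0.5]
opening: 0.0531
grasp_force: 0.0
```

```bash
python3 st.py;python3 - <<'E'
from h import *
im2,_,_=cam("scene");im,K,M=cam("wrist")
cv2.imwrite("pics/w6.png",np.hstack([cv2.resize(im,(400,300)),cv2.resize(im2[120:360,130:450],(400,300),interpolation=2)]))
print(proj(K,M,[.425,0,.05])*400/640)
E
```

```text
{'force': [-0.101, 0.082, 0.502], 'torque': [0.068, -0.126, 0.004], 'grasp_force': 0.0, 'opening': 0.053, 'ee_rot': [3.14, -0.002, -2.872], 'position': [0.436, 0.003, 0.221], 'q': [-0.264, 0.132, 1.773, 0.0, 1.239, -2.104]}
[198.87980469 126.98125283]
```

View pics/w6.png

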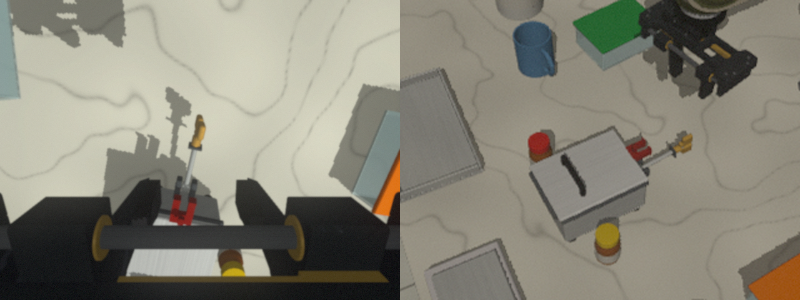

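The bolt lies flat at its stop, with the nut at (198,130) where the 1.45 rad stop predicts. The bystanders have not moved and the arm is clear.

```bash
python3 -c "
from rig import sign_off
print(sign_off())"
```

```text
the job is handed in; nothing more can be done
None
```

I loosened the wing nut about 3.2 rad until the washer cleared the lip, then swung the bolt out and down to its stop in front of the press and handed the job in at about 18.5 s. The bystanders in view stayed put; by my slip, the last 0.4 rad was turned with a light pull (about 5 N) still on the bolt, and the hardest trial tug while trapped read about 11 N.

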